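Close the carton of turned balls and hold up its sample

TASK

This batch of turned wooden balls is packed: fold the carton's two open flaps down flat, the narrow inner one first and then the wide outer one over it. Then take the sample tray that carries the loose ball by its upright grip, carry it level so that the ball stays in its shallow pocket, and hold it up for the batch photo, its grip over the middle of the closed carton and the tray about 10 cm above it. Finish still holding it there, level and motionless, without putting it down or letting go, and leave everything else on the bench where it is.

Things in the scene. Friction and masses are not known exactly. Their poses are not given: they have to be found in the camera images.
- carton_top (a point): Centre of the closed top of the cardboard carton, which is fixed to the bench: 160 mm (its x) by 150 mm (its y), walls 90 mm high; this point is at height 96 mm, just above the closed flaps. Axes: x along the two long flaps' hinges, y from the wide outer flap's hinge towards the narrow inner flap's hinge, z up. The short end flaps (at +-x) are already folded in; turned wooden balls lie inside.
- inner_flap (a joint): Angle of the narrow inner flap (110 mm along the hinge, 70 mm long, 3 mm thick card): 0 = folded flat over the carton, about 1.6 = standing upright, more = leaning outward (stop at 2.4). The hinge is stiff (about 0.025 N m), so the flap stays where it is left; a light push of 1 N folds it. At 0 a stop carries it.
- inner_hinge (a point): Middle of the inner flap's hinge, on the top of the carton's +y wall: 75 mm from the carton's centre, height 90 mm; axes as the carton's.
- inner_edge (a point): Middle of the inner flap's free edge, 70 mm from its hinge; moves with the flap.
- outer_flap (a joint): Angle of the wide outer flap (158 mm along the hinge, 85 mm long, 3 mm thick card): 0 = folded flat, lying over the inner flap; same sense, stop and stiffness as the inner flap.
- outer_hinge (a point): Middle of the outer flap's hinge, on the top of the carton's -y wall: 75 mm from the carton's centre, height 94 mm; axes as the carton's.
- outer_edge (a point): Middle of the outer flap's free edge, 85 mm from its hinge; moves with the flap.
- tray_grip (a point): Point in the upright grip of the sample tray that holds the ball. The tray is a loose wooden plate 170 mm (its x) x 90 mm (its y) x 8 mm, about 0.25 kg, lying on the bench. In its middle stands the grip, a wooden block 32 mm (x) x 24 mm (y), from 8 to 68 mm above the tray's underside; this point is on its axis, 45 mm above the underside. Axes: x towards the ball's pocket, z up. Pinch the 24 mm way (along y), which keeps the fingers clear of the ball.
- tray_pocket (a point): Where the ball's centre is when it sits in the middle of the tray's pocket: 55 mm along the tray's +x from the grip, 26 mm above the tray's underside. The pocket is a low round rim, 48 mm across inside, 4 mm high.
- ball_center (a point): Centre of the loose turned wooden ball, 36 mm across, about 20 g, lying in the tray's pocket; it can roll about 12 mm to either side inside the rim.
- tray: The same sample tray, origin at the centre of its underside; axes as tray_grip.
- carton: The carton, origin at the centre of its underside on the bench; axes as carton_top.
- spare: A second, identical but empty sample tray (no ball); origin at the centre of its underside; bystander.
- wax: low round aluminium wax tin, 64 mm across, 55 mm tall; bystander (origin under its centre).
- chuck: steel lathe chuck lying on its back, 90 mm across, 62 mm tall; bystander (origin under its centre).
- pawn_leg: small turned wooden leg standing upright, 44 mm across, 100 mm tall; bystander (origin under its centre).
- gouge: wood-handled turning tool lying flat, 220 mm long; bystander (origin under its centre).
- sanding: cork sanding block, 70 x 50 x 30 mm; bystander (origin under its centre).
- collet: steel collar, 44 mm across, 25 mm tall; bystander (origin under its centre).
- spanner: steel spanner lying flat, 170 mm long; bystander (origin under its centre).
There are look-alikes about, which are no part of the job. What is shaped like the tray but turquoise is not meant. There is more than one size of the carton; the job needs the smaller.

How it is judged:
By the outcome, as a careful person would: the job done as asked, in the order asked, and still so for the second after the job is handed in, while the arm keeps its last pose, push and grip.
It also fails if it takes over 64 s, if anything falls off the work surface, if the arm or the gripper's body presses on something with over 40 N, if the wrist force passes 120 N, or if a joint passes its speed limit or range.

ROBOT

A 6-joint arm with a two-finger parallel gripper is mounted at the origin on the work surface. World frame = base frame: x ahead of the robot, y to its left, z up, the work surface at z = 0. Lengths are in mm, angles in rad, forces in N, time in s.
With the tool pointing down it reaches from about 400 to 925 mm from the base axis. Payload 12.5 kg.
Tool frame: the origin (TCP) lies on the centre line of the jaws, within the pads' length; the fingertips stand 25 mm ahead of it and the grasp point (between the pads) lies 6 mm ahead of it; z points along the fingers, y is the direction in which the jaws open and shut (so a half turn about z gives the same grasp; the last joint's range is limited). The gripper opens to 95 mm and grips with 3 to 60 N. Pads are 20 mm wide; open, the fingers measure 119 mm over their backs; the gripper's body (75 mm by 180 mm) begins 59 mm behind the grasp point.
Start: joints at [-1.264, 0.491, 1.559, -0, 1.092, -0.106], TCP at [250.758, -572.507, 239.661] pointing down, gripper open.
Joint ranges: [-3.1, 3.1], [-0.84, 2.19], [0.05, 2.79], [-1.13, 4.28], [0.06, 2.93], [-2.69, 2.69]. Speed limits (rad/s): [2.22, 2.22, 2.79, 3.14, 3.14, 3.14].

INTERFACE

Orientations are given as [roll, pitch, yaw] about the fixed x, y, z axes, in that order (R = Rz(yaw) Ry(pitch) Rx(roll)).
In Python, from station import ctrl, optics gives the robot as it stands.
- The arm moves only by the tool carry_out, never from a script. Its argument "motion" is text: rows parted by semicolons, each of 4 numbers parted by spaces: the shift along the tool's x, y, z in units of 30 mm (1.0 is 30 mm), then the turn about the tool's z in units of 120 degrees (1.0 is 120 degrees). A call has 1 to 8 rows; each row shifts and turns the commanded pose from where the row before left it, along the tool's axes as they then stand; what a row does not reach is not made up. A row lasts 1/12 s, in which the tool goes at most 41.7 mm and 7.16 degrees, less where a joint would pass 70% of its speed; a pose out of reach is approached as far as the arm can. A call with a number of a shift or a turn outside -1 to 1 is refused whole. A call with a gripper value outside its range is refused whole. "fingers" is the closure, from 0 (fully open) to 1 (shut), set as the call begins (left out, the last holds). The fingers move at their own pace and stop on an object; "squeeze" is the grip in N (left out, the last holds). Time passes only in rows, so rows that do not move let the fingers close. It gives the time, the measured TCP pose, the force and the opening at its end, in the units of the state.
- ctrl.read_state(): the state, without advancing time (a new reading comes with each control period).
- optics.capture(name): name is "side" or "top"; returns the picture (400x640x3 uint8, red, green, blue); there is no depth.
- optics.camera_params(name): a dict with "camera_matrix" (3x3 intrinsics, pixels), "origin" and "attitude" of the camera in the world. Camera axes: x right, y down, z forward; pixel columns grow to the right and rows downward; lengths in mm; the calibration is good to about 2 mm. A picture is of the moment at which its call begins. camera_params takes no time and is no camera call.
- ctrl.sign_off(): hands the job in, once; it reports no verdict.
The state is a dict: "t": time; "joints": joint angles; "joint_velocities": joint speeds; "effort": joint torques, N m; "eef_pos": TCP position; "eef_rot": TCP orientation; "wrist_force": force on the tool from outside, world axes, zero at the start; "ft_torque": the same for the moment, N m; "gripper_width": finger opening in mm.
Only numpy, scipy, OpenCV 4.12 (cv2) and the standard library are available. Lean on these libraries where they do the work, as an engineer would, in place of code of your own. Each camera call takes 0.05 s, during which the arm holds its last target. There are 200 camera calls.

## Working session

There is one attempt and no reset: what is moved stays moved. The work goes in short steps, Python scripts to look and compute and a tool call to move; the robot and the scene stay as the last step left them, time stands still between calls to the robot, and variables do not carry over. Pictures are saved under pics/ and viewed, on a budget of 10 in all, crops included, one or two more only if the job needs it, and the job is handed in when it is done.

Besides the shell and the picture viewer there is one more tool, called after "Request:" by a JSON object that holds its "api" and its "payload", one argument or row to a line. carry_out: Moves the arm, as the interface text tells. Shifts and turns lie within -1 to 1; 1 stands for 30 mm of shift or 120 degrees of turn. Its arguments: {"type":"object","properties":{"motion":{"type":"string"},"fingers":{"type":"number"},"squeeze":{"type":"number"}},"required":["motion"]}

```bash
mkdir -p pics; ls
python3 - <<'E'
from station import ctrl, optics
import cv2
for n in ("top","side"):
    im=optics.capture(n); cv2.imwrite(f"pics/{n}0.png",im[:,:,::-1])
    print(n,optics.camera_params(n))
print(ctrl.read_state())
E
```

```text
pics
top {'camera_matrix': array([[451.90553199,   0.        , 327.7639681 ],
       [  0.        , 451.90553199, 195.43219007],
       [  0.        ,   0.        ,   1.        ]]), 'origin': array([ 218.99363413,   56.0793541 , 1600.35420045]), 'attitude': array([-2.92725303e+00,  1.66577535e-03, -1.53050311e+00])}
side {'camera_matrix': array([[462.23223119,   0.        , 332.43444362],
       [  0.        , 462.23223119, 197.82203099],
       [  0.        ,   0.        ,   1.        ]]), 'origin': array([  393.95377105, -1186.99631548,   867.21255835]), 'attitude': array([-2.1100852 ,  0.00233939, -0.10033429])}
{'t': 0.1, 'joints': array([-1.26359487e+00,  4.91482681e-01,  1.55940130e+00,  5.24078228e-06,
        1.09170853e+00, -1.05579849e-01]), 'joint_velocities': array([-0.00012115, -0.0004949 , -0.00046765, -0.00081651,  0.00120977,
       -0.0001067 ]), 'effort': array([ 2.85730915e-03, -6.13623190e+01, -2.58605361e+01,  6.94219116e-02,
        4.69951797e-02, -5.40285077e-05]), 'eef_pos': array([ 250.69707724, -572.3002374 ,  239.12608311]), 'eef_rot': array([-3.14059886e+00, -1.09991007e-04,  4.12778833e-01]), 'wrist_force': array([-0.3912653 , -0.18788781, -0.63982621]), 'ft_torque': array([-0.01702322,  0.03055155, -0.03546447]), 'gripper_width': 95.26619697770786}
```

View pics/top0.png

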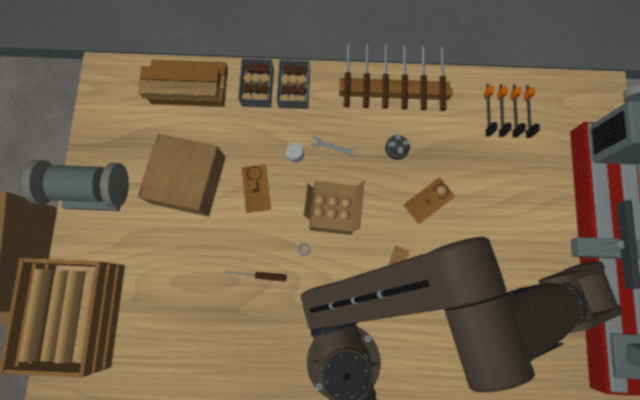

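View pics/side0.png

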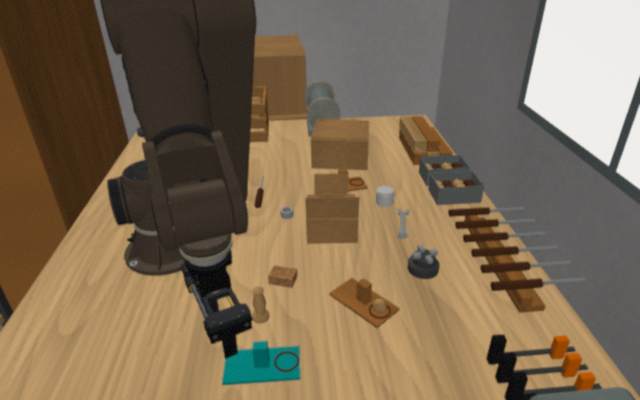

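The top view shows the robot base at (345,375) and several candidates. Cartons: the big closed box at (182,174) and the small open carton holding balls at (335,205). Trays: one with a ball at (430,200), an empty spare at (257,188), and a turquoise one in the side view at (262,362). The job fits the small open carton and the wooden tray with the ball, so I'll check both in an enlarged crop.

```bash
cat > h.py <<'E'
import numpy as np, cv2
from scipy.spatial.transform import Rotation as R
from station import ctrl, optics
P={n:optics.camera_params(n) for n in("top","side")}
def ray(n,u,v):
    p=P[n]; d=np.linalg.inv(p["camera_matrix"])@[u,v,1]
    return np.array(p["origin"]),R.from_euler("xyz",p["attitude"]).apply(d)
def plane(n,u,v,z):
    o,d=ray(n,u,v); return o+d*(z-o[2])/d[2]
def proj(n,X):
    p=P[n]; c=R.from_euler("xyz",p["attitude"]).inv().apply(np.array(X,float)-p["origin"])
    return (p["camera_matrix"]@c)[:2]/c[2]
def tri(a,b):
    (o1,d1),(o2,d2)=ray("top",*a),ray("side",*b)
    s=np.linalg.lstsq(np.c_[d1,-d2],o2-o1,rcond=None)[0]
    A,B=o1+s[0]*d1,o2+s[1]*d2
    return (A+B)/2,np.linalg.norm(A-B)
E
python3 - <<'E'
import cv2,numpy as np
t=cv2.imread("pics/top0.png")[160:260,290:470]; s=cv2.imread("pics/side0.png")[160:330,260:410]
t=cv2.resize(t,None,fx=4.4,fy=4.4,interpolation=cv2.INTER_CUBIC)
cv2.imwrite("pics/ct.png",t)
cv2.imwrite("pics/cs.png",cv2.resize(s,None,fx=3.5,fy=3.5,interpolation=cv2.INTER_CUBIC))
E
```

```text
(no output)
```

View pics/ct.png

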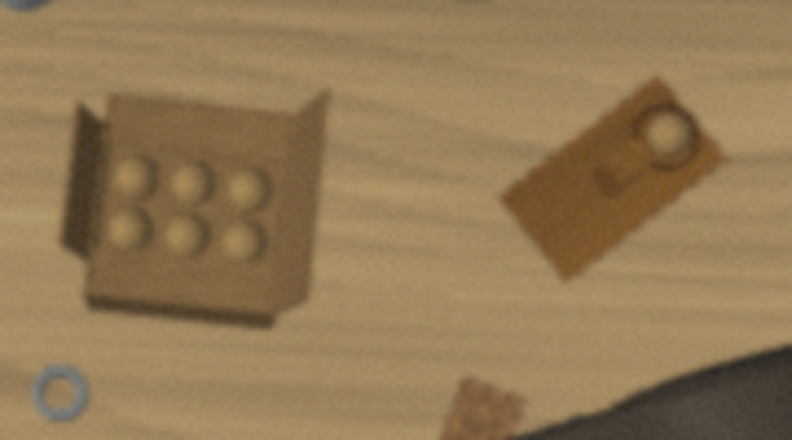

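View pics/cs.png

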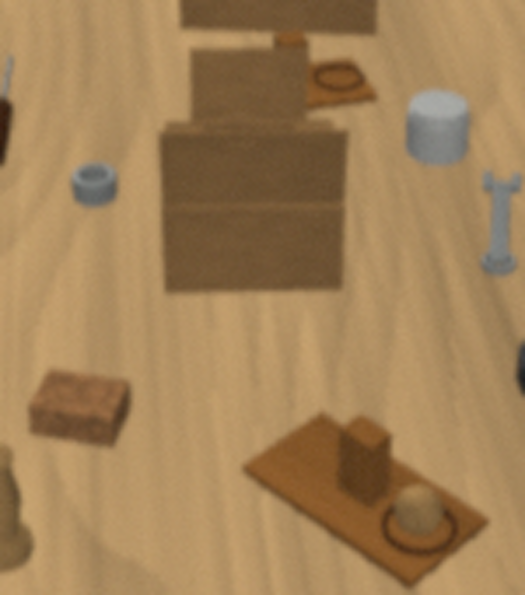

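The top crop confirms the small open carton with six balls, its inner flap (narrow) on the left and outer flap (wide) on the right. It also confirms the wooden tray with the ball at its upper right. The side crop agrees: the outer flap faces the camera and the inner flap is behind it. Now I'll measure them.

Run:
```python
from h import *
np.set_printoptions(precision=1,suppress=True)
T=lambda u,v:(290+u/4.4,160+v/4.4); S=lambda u,v:(260+u/3.5,160+v/3.5)
print("carton foot side",plane("side",*S(167,292),0),plane("side",*S(343,289),0))
print("outer hinge side",plane("side",*S(165,205),94),plane("side",*S(343,205),94))
print("outer hinge top",plane("top",*T(292,112),92),plane("top",*T(274,304),92))
print("inner hinge top",plane("top",*T(108,95),90),plane("top",*T(88,297),90))
print("outer edge",tri(T(330,90),S(347,130)),tri(T(308,298),S(163,130)))
print("inner edge",tri(T(80,103),S(308,50)),tri(T(63,243),S(192,50)))
print("tray corners top",[plane("top",*T(*p),8)[:2] for p in((500,198),(658,78),(727,157),(567,280))])
print("tray corners side",[plane("side",*S(*p),8)[:2] for p in((245,467),(322,413),(488,520),(411,580))])
print("ball",plane("top",*T(668,133),26),plane("side",*S(417,510),26),tri(T(668,133),S(417,510)))
print("grip top side", plane("side",*S(365,432),68))
# tray by mask
im=cv2.imread("pics/top0.png"); hsv=cv2.cvtColor(im,cv2.COLOR_BGR2HSV); c=hsv[200:203,412:416].reshape(-1,3); print(c.mean(0),hsv[215,470])
```

```text
carton foot side [432.  -14.1   0. ] [589.6 -26.   -0. ]
outer hinge side [433.1 -15.2  94. ] [586.3 -31.2  94. ]
outer hinge top [585.9 -24.8  92. ] [434.6 -15.2  92. ]
inner hinge top [594.3 119.3  90. ] [434.6 127.2  90. ]
outer edge (array([583.8, -47.7, 179.2]), np.float64(2.4963879145220242)) (array([430.1, -35.1, 181. ]), np.float64(5.832153581182222))
inner edge (array([573.8, 137.1, 156.6]), np.float64(5.931803164128671)) (array([466.4, 144.3, 159.1]), np.float64(4.8388367785704745))
tray corners top [array([ 541. , -200.8]), array([ 647.3, -330.7]), array([ 582.7, -386.4]), array([ 475.6, -255.2])]
tray corners side [array([ 479.1, -255.9]), array([ 546.5, -199.9]), array([ 652.1, -330.7]), array([ 584.8, -383.1])]
ball [ 596.6 -333.9   26. ] [ 597.6 -333.4   26. ] (array([ 597. , -333.8,   26.3]), np.float64(0.9230549458120096))
grip top side [ 564.4 -293.    68. ]
[ 15.4 162.9 113.3] [ 19 102 158]
```

Request:
{"api": "carry_out", "payload": {
  "motion": "0 0 -0.1 -0.0577;0 0 -0.1 -0.0577;0 0 -0.1 -0.0577;0 0 -0.1 -0.0577;0 0 -0.1 -0.0577;0 0 -0.1 -0.0577;0 0 -0.1 -0.0577;0 0 -0.1 -0.0577",
  "fingers": 0.5
}}

```text
t: 0.77
eef_pos: [250.7, -572.4, 263.4]
eef_rot: [-3.141, -0.001, 1.386]
wrist_force: [0.4, 0.6, -0.2]
gripper_width: 49.4
```

Request:
{"api": "carry_out", "payload": {
  "motion": "0 0 -0.1 -0.0577;0.5 0.9 0 0;1 0.9 0 0;1 0.9 0 0;1 0.9 0 0;1 0.9 0 0;1 0.9 0 0;1 0.9 0 0"
}}

```text
t: 1.43
eef_pos: [454.0, -389.6, 266.5]
eef_rot: [-3.141, -0.0, 1.5]
wrist_force: [-0.1, -0.9, 0.0]
gripper_width: 47.3
```

Request:
{"api": "carry_out", "payload": {
  "motion": "1 0.9 0 0;1 0 0 0;1 0 0 0;1 0 0 0;1 0 0 0;1 0 0 0;1 0 0 0;0 0 0 0"
}}

```text
t: 2.1
eef_pos: [494.4, -179.6, 266.6]
eef_rot: [-3.141, -0.001, 1.503]
wrist_force: [1.2, -0.3, -0.4]
gripper_width: 47.6
```

Request:
{"api": "carry_out", "payload": {
  "motion": "1 0 0 0;1 0 0 0;1 0 0 0;1 0 0 0;1 0 0 0;1 0 0 0;1 0 0 0;1 0 0 0"
}}

```text
t: 2.77
eef_pos: [511.5, 56.9, 266.5]
eef_rot: [-3.141, 0.0, 1.5]
wrist_force: [-0.1, -0.4, -0.5]
gripper_width: 47.5
```

Request:
{"api": "carry_out", "payload": {
  "motion": "1 0 0 0;1 0 0 0;1 0 0 0;1 0 0 0;0.2 0 0 0;0 0 0 0;0 0 0 0"
}}

```text
t: 3.35
eef_pos: [520.3, 181.0, 266.3]
eef_rot: [-3.141, 0.001, 1.501]
wrist_force: [-0.5, -0.7, -0.3]
gripper_width: 47.4
```

Run:
```python
from h import *
s=optics.capture("side"); t=optics.capture("top")
a=cv2.resize(s[120:290,260:420],None,fx=2.5,fy=2.5)
b=cv2.resize(t[120:290,250:410],None,fx=2.5,fy=2.5)
cv2.imwrite("pics/p1.png",np.hstack([a,b])[:,:,::-1]); print(ctrl.read_state()["eef_pos"])
```

```text
[520.46587634 180.24573783 266.50278042]
```

View pics/p1.png

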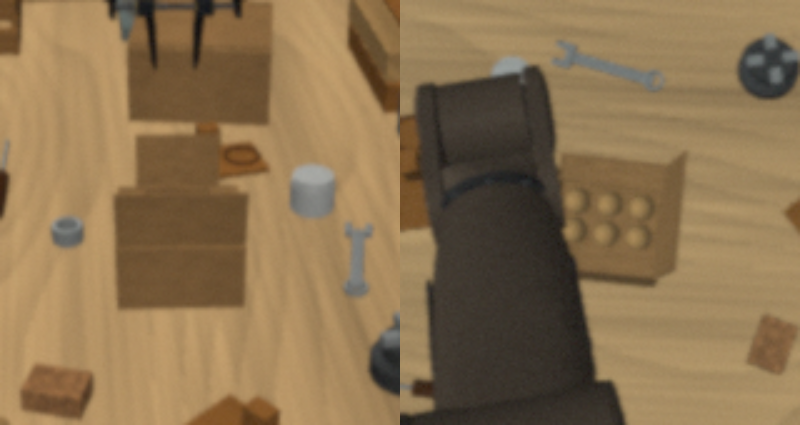

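The two fingers are in front of the inner flap, centred on it (left half: fingers at (155,65) and (198,65)), with both flaps still standing. Now I'll go down outside the inner flap and sweep it inward along an arc.

Request:
{"api": "carry_out", "payload": {
  "motion": "0 0 0.7 0;0 0 0.7 0;0 0 0.7 0;0 0 0.7 0;0 0 0.7 0;0 0 0.05 0;0 0 0 0"
}}

```text
t: 4.03
eef_pos: [520.3, 180.4, 159.7]
eef_rot: [-3.14, 0.001, 1.499]
wrist_force: [-0.6, -0.3, 0.5]
gripper_width: 47.5
```

Request:
{"api": "carry_out", "payload": {
  "motion": "-0.25 0 0 0;-0.25 0 0 0;-0.25 0 0 0;-0.25 0 0 0;-0.25 0 0 0;-0.2 0 0 0;0 0 0 0"
}}

```text
t: 4.62
eef_pos: [517.4, 136.8, 160.3]
eef_rot: [3.141, 0.0, 1.499]
wrist_force: [-0.1, 0.3, 0.6]
gripper_width: 47.5
```

Request:
{"api": "carry_out", "payload": {
  "motion": "-0.2 0 0 0;-0.2 0 0 0;-0.2 0 0.08 0;-0.2 0 0.08 0;-0.17 0 0.12 0;-0.17 0 0.13 0;0 0 0 0"
}}

```text
t: 5.2
eef_pos: [514.7, 103.0, 146.9]
eef_rot: [-3.14, 0.0, 1.5]
wrist_force: [-0.3, 0.6, -0.0]
gripper_width: 47.6
```

Request:
{"api": "carry_out", "payload": {
  "motion": "-0.15 0 0.13 0;-0.15 0 0.17 0;-0.1 0 0.2 0;-0.1 0 0.2 0;-0.05 0 0.15 0;0 0 0.1 0;0 0 0 0"
}}

```text
t: 5.78
eef_pos: [513.6, 87.3, 118.5]
eef_rot: [-3.14, 0.0, 1.5]
wrist_force: [0.2, -0.1, -0.2]
gripper_width: 47.2
```

Request:
{"api": "carry_out", "payload": {
  "motion": "0 0 0.07 0;0 0 0.04 0;0 0 0 0"
}}

```text
t: 6.03
eef_pos: [514.0, 87.5, 117.0]
eef_rot: [3.141, 0.0, 1.501]
wrist_force: [-3.7, -1.4, 12.5]
gripper_width: 47.7
```

Request:
{"api": "carry_out", "payload": {
  "motion": "0 0 -0.8 0;0 0 -0.9 0;0 0 -0.9 0;0 0 -0.9 0;0 0 -0.7 0;0 0 0 0;-0.7 0 0 0;-0.9 0 0 0"
}}

```text
t: 6.7
eef_pos: [510.3, 40.2, 242.0]
eef_rot: [3.141, -0.0, 1.503]
wrist_force: [0.1, -0.2, -0.2]
gripper_width: 47.8
```

Request:
{"api": "carry_out", "payload": {
  "motion": "-0.9 0 0 0;-0.9 0 0 0;-0.9 0 0 0;-0.8 0 0 0;-0.7 0 0 0;0 0 0 0;0 0 0 0"
}}

```text
t: 7.28
eef_pos: [501.4, -86.6, 241.5]
eef_rot: [-3.141, -0.0, 1.499]
wrist_force: [0.0, 1.1, 0.2]
gripper_width: 47.6
```

Run:
```python
from h import *
s=optics.capture("side"); t=optics.capture("top")
a=cv2.resize(s[120:290,260:420],None,fx=2.5,fy=2.5)
b=cv2.resize(t[120:290,250:410],None,fx=2.5,fy=2.5)
cv2.imwrite("pics/p2.png",np.hstack([a,b])[:,:,::-1]); print(ctrl.read_state()["eef_pos"])
```

```text
[501.49498191 -85.51649584 241.71123738]
```

View pics/p2.png

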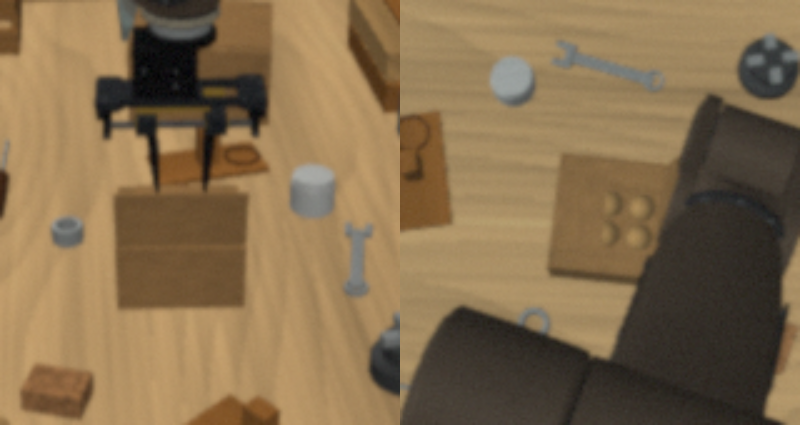

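The inner flap lies flat (top: carton half covered; side: no flap standing behind). The outer flap still stands, and the fingers are in front of it. Next comes the same arc from the other side.

Request:
{"api": "carry_out", "payload": {
  "motion": "0 0 0.7 0;0 0 0.7 0;0 0 0.65 0;0 0 0 0;0.35 0 0 0;0.35 0 0 0;0.3 0 0 0;0.3 0 0 0"
}}

```text
t: 8.05
eef_pos: [504.7, -45.8, 181.6]
eef_rot: [3.14, 0.0, 1.501]
wrist_force: [0.6, -0.0, 1.7]
gripper_width: 47.6
```

Request:
{"api": "carry_out", "payload": {
  "motion": "0.25 0 0 0;0.2 0 0 0;0.27 0 0 0;0.27 0 0.07 0;0.25 0 0.1 0;0.25 0 0.1 0;0.22 0 0.15 0;0.22 0 0.18 0"
}}

```text
t: 8.72
eef_pos: [508.5, 11.2, 162.0]
eef_rot: [3.142, 0.0, 1.5]
wrist_force: [0.7, -0.3, -0.6]
gripper_width: 47.4
```

Request:
{"api": "carry_out", "payload": {
  "motion": "0.17 0 0.2 0;0.16 0 0.23 0;0.1 0 0.23 0;0.1 0 0.25 0;0.05 0 0.2 0;0 0 0 0"
}}

```text
t: 9.22
eef_pos: [509.1, 28.1, 127.8]
eef_rot: [-3.14, 0.0, 1.5]
wrist_force: [-1.2, -0.3, 0.3]
gripper_width: 47.6
```

Request:
{"api": "carry_out", "payload": {
  "motion": "0.1 0 0.1 0;0 0 0.06 0;0 0 0 0;0 0 0 0"
}}

```text
t: 9.55
eef_pos: [509.9, 30.8, 124.5]
eef_rot: [3.141, 0.0, 1.5]
wrist_force: [-0.2, -0.3, -0.2]
gripper_width: 47.5
```

Request:
{"api": "carry_out", "payload": {
  "motion": "0 0 0.08 0;0 0 0 0;0 0 0 0"
}}

```text
t: 9.8
eef_pos: [509.8, 30.8, 122.0]
eef_rot: [3.142, 0.0, 1.5]
wrist_force: [-0.6, -0.5, 0.6]
gripper_width: 47.4
```

Request:
{"api": "carry_out", "payload": {
  "motion": "0 0 0.05 0;0 0 0 0;0 0 0 0"
}}

```text
t: 10.05
eef_pos: [510.0, 30.8, 121.1]
eef_rot: [3.141, 0.0, 1.5]
wrist_force: [-1.9, -1.1, 9.5]
gripper_width: 47.3
```

Request:
{"api": "carry_out", "payload": {
  "motion": "0 0 -0.6 0;0 0 -0.9 0;0 0 -0.9 0;0 0 -0.9 0;-0.4 0 -0.6 0;-0.9 0.2 -0.2 0;-1 0.25 0 0;-1 0.25 0 0"
}}

```text
t: 10.72
eef_pos: [524.0, -70.3, 244.4]
eef_rot: [3.14, 0.0, 1.502]
wrist_force: [0.6, 0.6, 0.3]
gripper_width: 47.4
```

Request:
{"api": "carry_out", "payload": {
  "motion": "-1 0.25 0 0;-1 0.25 0 0;-1 0.25 0 0;-1 0.25 0 0;-1 0.3 0 0;-1 0.3 0 0;-0.8 0.3 0 0;0 0 0 -0.0577"
}}

```text
t: 11.38
eef_pos: [566.9, -281.1, 242.9]
eef_rot: [3.141, 0.001, 1.617]
wrist_force: [0.5, -0.5, -0.4]
gripper_width: 47.3
```

Request:
{"api": "carry_out", "payload": {
  "motion": "0 0 0 -0.0577;0 0 0 -0.0577;0 0 0 -0.0577;0 0 0 -0.0577;0 0 0 -0.0577;0 0 0 -0.015;0 0 0 0;0 0 0 0"
}}

```text
t: 12.05
eef_pos: [566.3, -276.8, 243.4]
eef_rot: [-3.142, -0.0, 2.255]
wrist_force: [-0.7, -0.1, -0.7]
gripper_width: 47.6
```

Run:
```python
from h import *
s=optics.capture("side"); t=optics.capture("top")
a=cv2.resize(s[190:340,250:410],None,fx=2.5,fy=2.5)
b=cv2.resize(t[150:300,300:460],None,fx=2.5,fy=2.5)
cv2.imwrite("pics/p3.png",np.hstack([a,b])[:,:,::-1]); x=ctrl.read_state();print(x["eef_pos"],x["eef_rot"],x["joints"])
```

```text
[ 566.3111154  -276.84179417  243.47638888] [-3.14153611e+00 -2.64503808e-05  2.25541598e+00] [-5.59406354e-01  4.95096116e-01  1.54032953e+00 -5.04026306e-05
  1.10621021e+00 -1.24400343e+00]
```

View pics/p3.png

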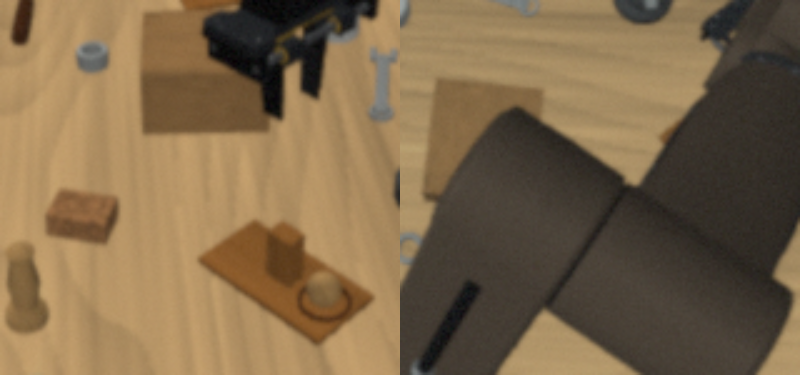

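The carton is closed and flat (left crop, (205,70)) and the tray with its ball is untouched, grip at (285,245) in the crop. Next I centre over the grip and lower to just above it.

Request:
{"api": "carry_out", "payload": {
  "motion": "-0.36 -0.41 0 0;0 0 0.9 0;0 0 0.9 0;0 0 0.9 0;0 0 0.9 0;0 0 0.9 0;0 0 0.2 0;0 0 0 0"
}}

```text
t: 12.82
eef_pos: [563.0, -293.3, 100.9]
eef_rot: [-3.14, -0.003, 2.256]
wrist_force: [-0.0, -0.7, 0.2]
gripper_width: 47.5
```

Run:
```python
from h import *
s=optics.capture("side")
cv2.imwrite("pics/p4.png",cv2.resize(s[220:340,300:420],None,fx=5,fy=5,interpolation=cv2.INTER_CUBIC)[:,:,::-1]); x=ctrl.read_state();print(x["eef_pos"],x["eef_rot"])
p=x["eef_pos"]; print((proj("side",p-[0,0,25])-[300,220])*5)
```

```text
[ 563.64793137 -293.58631855  102.62557797] [-3.14131482e+00 -5.80527393e-04  2.25629954e+00]
[320.84260628 303.67918702]
```

View pics/p4.png

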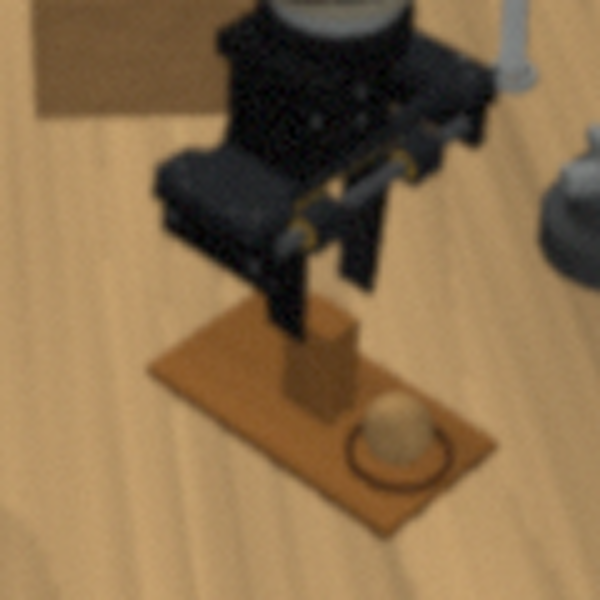

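The fingers at (288,335) and (358,290) straddle the grip top at (325,325) evenly, and the ball is in its pocket at (398,428). I'll lower and close.

Request:
{"api": "carry_out", "payload": {
  "motion": "0 0 0.5 0;0 0 0.5 0;0 0 0.4 0;0 0 0.25 0;0 0 0.07 0;0 0 0 0;0 0 0 0"
}}

```text
t: 13.45
eef_pos: [564.0, -293.3, 51.7]
eef_rot: [3.141, 0.001, 2.257]
wrist_force: [-0.2, 0.3, 0.5]
gripper_width: 47.7
```

Request:
{"api": "carry_out", "payload": {
  "motion": "0 0 0 0;0 0 0 0;0 0 0 0;0 0 0 0;0 0 0 0;0 0 0 0;0 0 0 0;0 0 0 0",
  "fingers": 0.62,
  "squeeze": 10
}}

```text
t: 14.12
eef_pos: [563.7, -293.0, 50.9]
eef_rot: [-3.142, 0.0, 2.257]
wrist_force: [-0.9, 0.4, 1.2]
gripper_width: 36.2
```

Request:
{"api": "carry_out", "payload": {
  "motion": "0 0 0 0;0 0 0 0;0 0 0 0;0 0 0 0",
  "fingers": 0.72
}}

```text
t: 14.45
eef_pos: [563.8, -293.0, 50.9]
eef_rot: [3.141, 0.0, 2.257]
wrist_force: [0.8, 1.0, -0.4]
gripper_width: 26.8
```

Request:
{"api": "carry_out", "payload": {
  "motion": "0 0 0 0;0 0 0 0;0 0 0 0;0 0 0 0;0 0 0 0;0 0 0 0",
  "fingers": 1,
  "squeeze": 30
}}

```text
t: 14.95
eef_pos: [563.7, -293.0, 50.9]
eef_rot: [-3.142, 0.0, 2.257]
wrist_force: [0.7, 0.6, -0.1]
gripper_width: 24.0
```

Request:
{"api": "carry_out", "payload": {
  "motion": "0 0 -0.03 0;0 0 -0.06 0;0 0 -0.1 0;0 0 -0.15 0;0 0 -0.15 0;0 0 -0.1 0;0 0 -0.06 0;0 0 -0.03 0"
}}

```text
t: 15.62
eef_pos: [563.8, -293.1, 71.8]
eef_rot: [3.141, 0.001, 2.257]
wrist_force: [0.1, 0.0, -3.1]
gripper_width: 23.9
```

Request:
{"api": "carry_out", "payload": {
  "motion": "0 0 0 0;0 0 0 0;0 0 0 0;0 0 0 0"
}}

```text
t: 15.95
eef_pos: [563.6, -293.0, 71.1]
eef_rot: [-3.141, -0.0, 2.257]
wrist_force: [0.9, 0.3, -2.4]
gripper_width: 24.2
```

Run:
```python
from h import *
s=optics.capture("side")
cv2.imwrite("pics/p5.png",cv2.resize(s[220:340,300:420],None,fx=5,fy=5,interpolation=cv2.INTER_CUBIC)[:,:,::-1]); x=ctrl.read_state();print(x)
```

```text
{'t': 16.0, 'joints': array([-5.83312809e-01,  7.01874328e-01,  1.67643204e+00, -1.05777200e-04,
        7.63501337e-01, -1.26937802e+00]), 'joint_velocities': array([-0.00113135,  0.00078779, -0.00218891, -0.00029855, -0.00061236,
        0.00101537]), 'effort': array([-1.87428141e-04, -6.92415476e+01, -1.96290225e+01, -9.43577994e-03,
        8.11840547e-02, -2.05649803e-05]), 'eef_pos': array([ 563.61100554, -293.00023684,   71.16355725]), 'eef_rot': array([-3.14145898e+00, -1.83646409e-04,  2.25693795e+00]), 'wrist_force': array([-0.89420657,  0.48567481, -2.4535174 ]), 'ft_torque': array([-0.0188733, -0.1652004, -0.0352842]), 'gripper_width': 24.00828318673919}
```

View pics/p5.png

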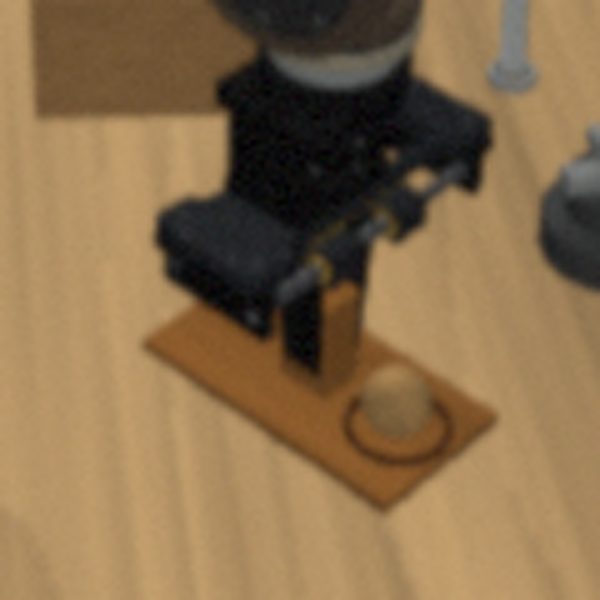

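The tray is off the bench and level, with the ball in its pocket at (398,400) and about 2.5 N on the wrist. Next I lift, then carry with gentle ramps.

Request:
{"api": "carry_out", "payload": {
  "motion": "0 0 -0.05 0;0 0 -0.1 0;0 0 -0.15 0;0 0 -0.2 0;0 0 -0.25 0;0 0 -0.3 0;0 0 -0.35 0;0 0 -0.4 0"
}}

```text
t: 16.67
eef_pos: [563.6, -293.0, 126.5]
eef_rot: [-3.142, 0.0, 2.257]
wrist_force: [-0.9, -0.3, -2.2]
gripper_width: 24.0
```

Request:
{"api": "carry_out", "payload": {
  "motion": "0 0 -0.4 0;0 0 -0.4 0;0 0 -0.4 0;0 0 -0.4 0;0 0 -0.4 0;0 0 -0.4 0;0 0 -0.35 0;0 0 -0.3 0"
}}

```text
t: 17.33
eef_pos: [563.7, -293.1, 218.2]
eef_rot: [3.141, 0.001, 2.257]
wrist_force: [-0.2, 0.0, -3.0]
gripper_width: 23.7
```

Request:
{"api": "carry_out", "payload": {
  "motion": "0 0 -0.3 0;0 0 -0.25 0;0 0 -0.2 0;0 0 -0.15 0;0 0 -0.1 0;0 0 -0.05 0;0 0 0 0;0 0 0 0"
}}

```text
t: 18.0
eef_pos: [563.6, -293.0, 248.0]
eef_rot: [-3.141, -0.0, 2.257]
wrist_force: [-0.1, -0.4, -2.7]
gripper_width: 23.8
```

Run:
```python
from h import *
t=optics.capture("top"); s=optics.capture("side")
np.save("t.npy",t); np.save("s.npy",s)
st=ctrl.read_state(); print(st["eef_pos"],st["eef_rot"])
y=st["eef_rot"][2]
# closed carton in side view: bright-plane mask -> front corners; use earlier estimate and refine with rotated rect of top face in side view
hsv=cv2.cvtColor(s,cv2.COLOR_RGB2HSV)
pr=proj("side",[512,30,97]); print(pr,hsv[int(pr[1]),int(pr[0])],hsv[int(pr[1])+35,int(pr[0])])
b=cv2.resize(s[150:270,280:400],None,fx=5,fy=5,interpolation=cv2.INTER_CUBIC)
cv2.imwrite("pics/p6.png",b[:,:,::-1])
```

```text
[ 563.55358181 -292.95730274  247.90141878] [-3.14132677e+00 -6.31441569e-04  2.25688098e+00]
[331.5874353  208.38632268] [ 15 138 118] [ 17 119 157]
```

View pics/p6.png

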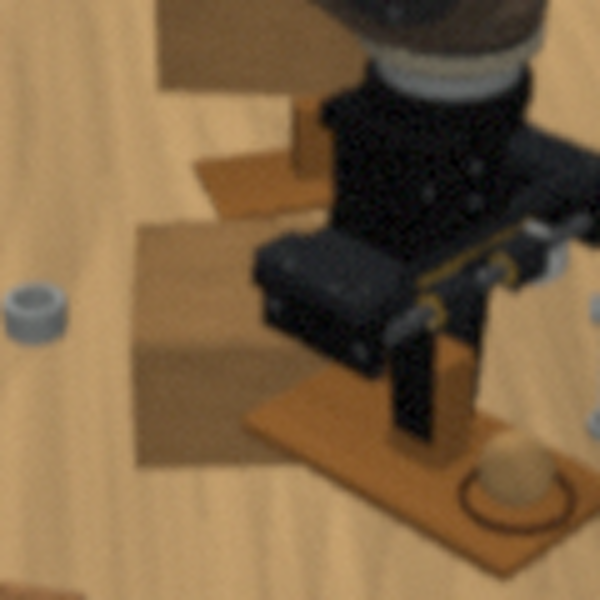

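The carton is closed with nothing standing up: top-left edge from (138,227) to (133,347) in the crop. The tray is level and its ball is at (515,470). I'll check the carton centre once from these corners and the earlier top view.

Run:
```python
from h import *
np.set_printoptions(precision=1,suppress=True)
T=lambda u,v:plane("top",300+(u-400)/2.5,150+v/2.5,95)
a,b,c=T(437,79),T(545,90),T(425,198)
print("top corners",a,b,c,"centre",(b+c)/2)
f=plane("side",307.6,195.4,92);n=plane("side",306.6,219.4,95)
print("side -x corners",f,n)
for e in (-.06,-.075): 
  X=np.array([np.cos(e),np.sin(e),0]); print("centre",(f+n)/2+80*X)
```

```text
top corners [593.1 118.2  95. ] [583.5 -30.3  95. ] [428.1 126.7  95. ] centre [505.8  48.2  95. ]
side -x corners [442.1 126.   92. ] [431.1 -21.1  95. ]
centre [516.5  47.7  93.5]
centre [516.4  46.5  93.5]
```

Request:
{"api": "carry_out", "payload": {
  "motion": "0.05 0.03 0 0;0.1 0.06 0 0;0.15 0.09 0 0;0.2 0.12 0 0;0.25 0.15 0 0;0.3 0.18 0 0;0.35 0.21 0 0;0.4 0.24 0 0"
}}

```text
t: 18.77
eef_pos: [554.3, -229.4, 248.4]
eef_rot: [3.142, 0.0, 2.257]
wrist_force: [0.7, -0.3, -3.3]
gripper_width: 24.0
```

Request:
{"api": "carry_out", "payload": {
  "motion": "0.45 0.267 0 0;0.45 0.267 0 0;0.45 0.267 0 0;0.45 0.267 0 0;0.45 0.267 0 0;0.45 0.267 0 0;0.45 0.267 0 0;0.45 0.267 0 0"
}}

```text
t: 19.43
eef_pos: [535.4, -105.0, 248.4]
eef_rot: [3.142, 0.0, 2.257]
wrist_force: [-0.8, -0.2, -2.6]
gripper_width: 23.9
```

Request:
{"api": "carry_out", "payload": {
  "motion": "0.45 0.267 0 0;0.45 0.267 0 0;0.45 0.267 0 0;0.45 0.267 0 0;0.45 0.267 0 0;0.45 0.267 0 0;0.4 0.24 0 0;0.35 0.21 0 0"
}}

```text
t: 20.1
eef_pos: [517.3, 14.1, 248.4]
eef_rot: [3.142, 0.0, 2.257]
wrist_force: [-0.1, 1.1, -3.6]
gripper_width: 24.1
```

Request:
{"api": "carry_out", "payload": {
  "motion": "0.3 0.18 0 0;0.25 0.15 0 0;0.2 0.12 0 0;0.15 0.09 0 0;0.1 0.06 0 0;0.06 0.04 0 0;0.03 0.02 0 0;0 0 0 0"
}}

```text
t: 20.77
eef_pos: [512.4, 50.3, 248.3]
eef_rot: [-3.142, 0.0, 2.257]
wrist_force: [-0.2, -0.7, -3.3]
gripper_width: 24.0
```

Request:
{"api": "carry_out", "payload": {
  "motion": "0 0 0 0;0 0 0 0;0 0 0 0;0 0 0 0;0 0 0 0;0 0 0 0"
}}

```text
t: 21.27
eef_pos: [512.3, 50.3, 248.3]
eef_rot: [-3.142, 0.0, 2.257]
wrist_force: [-0.0, -0.2, -2.3]
gripper_width: 23.7
```

Run:
```python
from h import *
t=optics.capture("top"); s=optics.capture("side")
a=cv2.resize(s[90:260,250:410],None,fx=2.5,fy=2.5,interpolation=cv2.INTER_CUBIC)
b=cv2.resize(t[90:260,230:390],None,fx=2.5,fy=2.5,interpolation=cv2.INTER_CUBIC)
cv2.imwrite("pics/p7.png",np.hstack([a,b])[:,:,::-1]); x=ctrl.read_state();print(x["t"],x["eef_pos"],x["eef_rot"],x["joint_velocities"],x["wrist_force"],x["gripper_width"])
```

```text
21.3667 [512.33187     50.3683621  248.31860681] [3.14158379e+00 7.76450526e-05 2.25684622e+00] [ 0.00013875  0.00045675 -0.00060358 -0.00041173 -0.00017879  0.00018013] [ 0.16969277  0.20239761 -1.77230025] 23.62314749325441
```

View pics/p7.png

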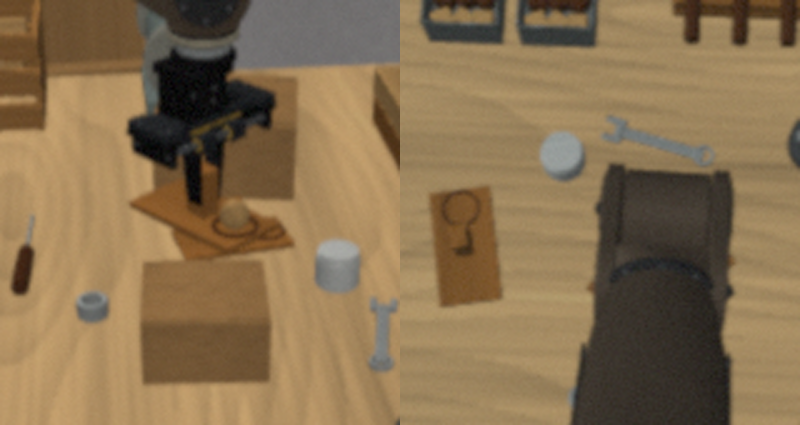

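The ball is still in its pocket at (235,215). The tray is level above the closed carton, whose top is at (141–269, 262–322), and the other things look undisturbed. This clear view of the carton top gives one last check of its centre.

Run:
```python
from h import *
np.set_printoptions(precision=1,suppress=True)
q=[plane("side",250+u/2.5,90+v/2.5,z) for u,v,z in((141,322,96),(269,321,96),(265,262,93),(143,263,93))]
print(np.array(q),np.mean(q,0)); x=ctrl.read_state(); print(x["eef_pos"])
```

```text
[[430.7 -19.2  96. ]
 [584.8 -33.1  96. ]
 [600.9 111.6  93. ]
 [440.8 125.7  93. ]] [514.3  46.2  94.5]
[512.3  50.4 248.3]
```

```bash
python3 -c "
from station import ctrl
print(ctrl.sign_off())"
```

```text
the job is handed in; nothing more can be done
None
```

I handed the job in at about 21 s of the 64 s, with both flaps folded flat and the ball tray held over the closed carton. No verdict was reported.

- **Flaps:** I folded the narrow inner flap first and then the wide outer one over it. A light press on each gave 10–13 N at the wrist. Later views show the carton closed with nothing standing up.
- **Tray:** I took it by its grip along the 24 mm way with a 30 N squeeze and carried it with gentle ramps. It ended level and still, and the last side view shows the ball in its pocket.
- **Final position:** The tool is at (512, 50, 248) mm, which puts the tray's underside about 101 mm above the carton top.
- **Checks that disagreed slightly:** The carton centre came out differently from the different views. The last one gave (514, 46), about 5 mm from where the grip is held. Earlier ones ranged over x 506–517 and y 46–52, so I aimed between them.
- **Other things on the bench:** They look untouched in the last views. The turquoise tray, sanding block and turned leg were outside that final crop, and no move went near them.
- **Pictures:** I viewed 11, one over the budget of 10.

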